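# Isolate the boot-brushing drive for lockout

## Task

Make the brushing machine safe for a brush change: first lift the drive lever out of its notch, move it along the slot and let it down fully into the other notch. Then turn the panel isolator's handle a quarter turn to off, as far as it goes, and after that swing its lockout hasp right out to its stop so that a padlock can be fitted. Do not disturb the other things on the bench.

Things in the scene. Friction and masses are not known exactly. Their poses are not given: they have to be found in the camera images.
- iso_panel: Face of the panel isolator, a fixed grey enclosure (200 x 150 mm, 50 deep) on a bracket, tilted 30 degrees from level, roughly facing the robot. Origin: centre of the face, 125 mm above the bench. Axes: x up the slope, y level, to the left of someone facing it, z straight out of the face. Handle and hasp are on it.
- iso_grip (a point): On the turning axis of the black handle, 44 mm out from the face, 40 mm up the slope from the face's centre. Grip bar 18 mm wide, from 28 mm behind the axis to 75 mm ahead of it, 32 to 56 mm out from the face, on a 56 mm hub. Turns with the handle: -x points along the long end, z out of the face.
- isolator (a joint): Handle angle, rad. 0 = on: long end points down the slope, above the hasp's lip, and blocks the hasp. 1.571 = off, end stop: a quarter turn anticlockwise seen facing the panel (positive about its z), long end to the panel's -y. Starts at 0 to 0.2. Friction 0.15 N m; stays where left. A bar pinched at the axis lags the fingers by up to 0.2 rad: turn a little past.
- hasp_lip (a point): Middle of the lip at the free end of the lockout hasp, a slotted dark steel tongue 63 x 26 mm lying on the lower half of the panel. The lip stands up 18 mm, is 26 mm wide (along panel y), 8 mm thick. Shut, it is 8 to 26 mm out from the face, this point 17.5 mm out, 26 mm down the slope from the centre. Turns with the hasp.
- hasp_hinge (a point): Fixed point on the hasp's hinge axis (along the panel's y), on the panel's midline, 85 mm down the slope from the centre, 5.5 mm out from the face. The lip's middle lies 59 mm from it along the tongue and 12 mm to the tongue's outer side.
- hasp (a joint): Hasp angle, rad. 0 = lying on the panel. It swings out of the face, the lip rising and going over towards the panel's lower edge (negative about panel y), to a stop at 1.5, tongue square to the face. Starts at 0 to 0.05. Friction 0.05 N m: it stays where it is left.
- gate_box: Drive selector, a fixed grey box 150 x 200 mm at its foot, top 98 mm above the bench. Origin under its centre, z up. On top a slot along y between two aluminium ridges, with notches 14 mm wide at y = -35 and +35 mm. Ridges rise to 114 mm above the bench between the notches, 124 beyond. The lever's 8 mm cross pin sits in the notches.
- lever_knob (a point): Middle of the lever's upright black knob, 31 mm in diameter over 30 mm of height; 171 mm above the bench with the lever down, its top 21 mm higher than this point. Moves with the lever. Axes as gate_box.
- lever_shift (a joint): Position of the lever along the slot (gate_box +y), m. 0 = run notch (start, up to 2 mm off), 0.07 = neutral notch, at its stop. Friction about 1 N. The ridge blocks it unless the lever is lifted.
- lever_lift (a joint): Height of the lever, m. 0 = down in a notch or at slot level; it must be up more than 15 mm to pass the ridge; stop at 0.03. It drops of its own weight (2 N) when let go.
- wax_tin: Low round aluminium tin, 76 mm across, 38 mm high; origin under its centre. Bystander.
- shoe_brush: Wooden shoe brush lying bristles down, 160 x 50 x 44 mm, long along its x. Bystander.
- plunger_can: Red plunger can with a yellow band, 136 mm across, 148 mm high; origin under its centre. Bystander.
- hammer: Hammer lying on the bench, handle to its -x. Bystander.
- shoe_last: Green plastic shoe last, 175 x 70 x 84 mm, long along its x. Bystander.
- boot_a: Brown suede ankle boot, standing, about 250 mm tall. Bystander.
- boot_b: The other brown boot of the pair, standing. Bystander.

How it is judged:
By the outcome, as a careful person would: the job done as asked, in the order asked, and still so for the second after the job is handed in, with the robot touching nothing.
It also fails if it takes over 61 s, if anything falls off the work surface, if the arm or the gripper's body presses on something with over 40 N, if the wrist force passes 120 N, or if a joint passes its speed limit or range.

## Robot

A 6-joint arm with a two-finger parallel gripper is mounted at the origin on the work surface. World frame = base frame: x ahead of the robot, y to its left, z up, the work surface at z = 0. Lengths are in m, angles in rad, forces in N, time in s.
With the tool pointing down it reaches from about 0.25 to 0.775 m from the base axis. Payload 4 kg.
Tool frame: the origin (TCP) lies at the very end of the fingers, on their centre line; the grasp point (between the pads) lies 19 mm behind it (robot.pinch_z is the distance from the TCP to the grasp point, in m); z points along the fingers, y is the line along which they close (so a half turn about z gives the same grasp; the last joint's range is limited). The gripper opens to 94 mm and grips with 3 to 60 N. Pads are 16 mm wide; open, the fingers measure 119 mm over their backs; the gripper's body (75 mm by 177 mm) begins 78 mm behind the grasp point.
Start: joints at [-1.288, 0.087, 1.371, -0, 1.684, -0.103], TCP at [0.207, -0.51, 0.206] pointing down, gripper open.
Joint ranges: [-3.1, 3.1], [-0.76, 2.03], [0.27, 2.55], [-1.08, 4.22], [0.17, 2.65], [-2.57, 2.57]. Speed limits (rad/s): [2.79, 2.79, 3.14, 3.14, 3.14, 3.14].

## Interface

Orientations are given as [roll, pitch, yaw] about the fixed x, y, z axes, in that order (R = Rz(yaw) Ry(pitch) Rx(roll)).
In Python, from bench import robot gives the robot as it stands.
- The arm moves only by the tool arm_command, never from a script. Its argument "targets" is one flat list of numbers, 7 for each row, row after row: the turn, a rotation vector about the tool's x, y, z in degrees, then the shift along the tool's x, y, z in mm, then the closure, from -1 (fully open) to 1 (shut). In form: [ax, ay, az, x, y, z, hand, ax, ay, az, x, y, z, hand, ...]. A call has 1 to 20 rows; each row is the pose to reach, as a shift and turn from the pose commanded when the call began, along the tool's axes at that moment; what a row does not reach only later rows make up. A row lasts 1/10 s, in which the tool goes at most 50 mm and 8.59 degrees, less where a joint would pass 70% of its speed; a pose out of reach is approached as far as the arm can. A call with a gripper value outside its range is refused whole. The fingers move at their own pace and stop on an object; the grip force is fixed at half the most. Time passes only in rows, so rows that repeat a pose let the fingers close. It gives the time, the measured TCP pose, the force, the opening and the grip force at its end, in the units of the state.
- robot.get_obs(): the state, without advancing time (a new reading comes with each control period).
- robot.snapshot(name): name is "scene" or "side" or "wrist"; returns a dict with "color" (420x560x3 uint8, red, green, blue), "range_z" (420x560 float32, m along the optical axis (not along the pixel's ray), 0 where there is no reading), "fx", "fy", "cx", "cy" (pixels), "T" (4x4, takes a point from camera to world coordinates); the wrist camera has in their place "T_tool_cam" (4x4, takes a point from camera to tool coordinates, whose origin is the TCP and whose axes are the flange's). Camera axes: x right, y down, z forward; pixel columns grow to the right and rows downward; lengths in m; the calibration is good to about 2 mm. The wrist camera is an equidistant fisheye: a pixel r from the principal point sees the ray r / f radians off the axis. A picture is of the moment at which its call begins: read the wrist's pose just before it.
- robot.close_job(): hands the job in; it is judged then, once.
The state is a dict: "time": time; "joint_positions": joint angles; "qvel": joint speeds; "joint_torque": joint torques, N m; "tool_pos": TCP position; "ee_rot": TCP orientation; "wrist_force": force on the tool from outside, world axes, zero at the start; "wrist_torque": the same for the moment, N m; "width": finger opening in m; "finger_force": force on a finger pad.
Only numpy, scipy, OpenCV 4.12 (cv2) and the standard library are available. Lean on these libraries where they do the work, as an engineer would, in place of code of your own. Each camera call takes 0.05 s, during which the arm holds its last target. There are 200 camera calls.

## Working session

There is one attempt and no reset: what is moved stays moved. The work goes in short steps, Python scripts to look and compute and a tool call to move; the robot and the scene stay as the last step left them, time stands still between calls to the robot, and variables do not carry over. Pictures are saved under pics/ and viewed, at most 10 in all, crops included, and the job is handed in when it is done.

Besides the shell and the picture viewer there is one more tool, called after "Request:" as name(argument=value, ...) on one line, values as JSON. arm_command: Moves the arm, as the interface text tells. Its arguments: {"type":"object","properties":{"targets":{"type":"array"}},"required":["targets"]}

```bash
mkdir -p pics
cat > h.py <<'E'
import numpy as np,cv2
from bench import robot
from scipy.spatial.transform import Rotation as R
def snap(n,f):
    s=robot.snapshot(n); cv2.imwrite('pics/'+f+'.png',s['color'][:,:,::-1]); np.savez('pics/'+f+'.npz',**s); return s
def cloud(s):
    h,w=s['range_z'].shape; u,v=np.meshgrid(np.arange(w),np.arange(h)); z=s['range_z']
    p=np.stack([(u-s['cx'])/s['fx']*z,(v-s['cy'])/s['fy']*z,z],-1)
    return p@s['T'][:3,:3].T+s['T'][:3,3]
E
python3 - <<'E'
from h import *
a=snap('scene','a');b=snap('side','b')
cv2.imwrite('pics/ab.png',cv2.resize(np.vstack([a['color'],b['color']])[:,:,::-1],(400,600)) )
for s in(a,b): print(s['T'].round(3).tolist(),s['fx'],(s['range_z']>0).mean())
E
```

```text
[[-0.715, 0.446, -0.537, 1.253], [0.698, 0.434, -0.569, 0.719], [-0.02, -0.782, -0.623, 0.993], [0.0, 0.0, 0.0, 1.0]] 395.2139062696193 0.995718537414966
[[0.964, -0.168, 0.206, 0.19], [-0.265, -0.565, 0.781, -1.3], [-0.015, -0.808, -0.589, 1.046], [0.0, 0.0, 0.0, 1.0]] 516.9799738123469 0.9552933673469388
```

View pics/a.png

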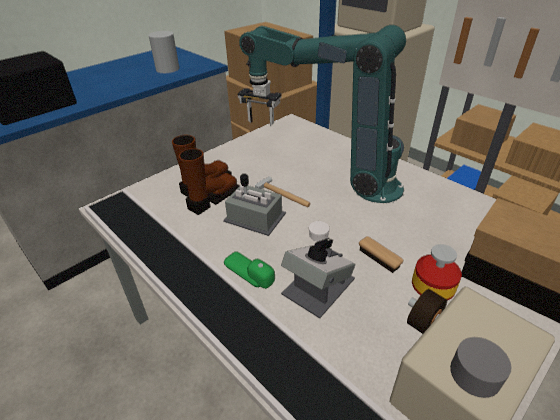

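View pics/b.png

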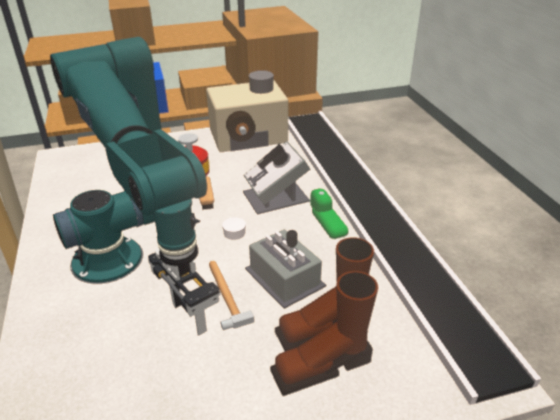

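Scene view: gate box ≈(255,205), knob ≈(244,180), isolator ≈(318,258). Side view: box ≈(286,262), knob ≈(292,238), panel face ≈(272,180).

Run:
```python
from h import *
L=lambda f:dict(np.load('pics/'+f+'.npz'))
a,b=L('a'),L('b')
pa,pb=cloud(a),cloud(b)
for n,p,px in(('a',pa,[(244,180),(255,205),(318,258),(285,250)]),('b',pb,[(292,238),(286,262),(272,180),(285,155)])):
    for u,v in px: print(n,u,v,p[v,u].round(3))
# height map, 2mm cells x .3-.9, y -.5..0.3
H=np.zeros((400,300,3),np.uint8); Z=np.zeros((400,300))
for s,p in((a,pa),(b,pb)):
    q=p.reshape(-1,3);c=s['color'].reshape(-1,3)
    i=((q[:,0]-.3)/.002).astype(int);j=((q[:,1]+.5)/.002).astype(int)
    ok=(i>=0)&(i<300)&(j>=0)&(j<400)&(q[:,2]<.3)&(q[:,2]>-.01)
    for k in np.where(ok)[0]:
        if q[k,2]>Z[j[k],i[k]]: Z[j[k],i[k]]=q[k,2];H[j[k],i[k]]=c[k][::-1]
zz=cv2.applyColorMap((np.clip(Z/.26,0,1)*255).astype(np.uint8),cv2.COLORMAP_JET)
# rows: +y up
cv2.imwrite('pics/top.png',np.hstack([H,zz])[::-1])
def box(p,c):
    return p.reshape(-1,3)[np.all(np.abs(p.reshape(-1,3)-c)<[.2,.2,1],1)]
# panel plane & gate contour by RANSAC-free: normals
for n,p in(('a',pa),('b',pb)):
    P=cv2.GaussianBlur(p.astype(np.float32),(5,5),0)
    N=np.cross(np.roll(P,-2,1)-np.roll(P,2,1),np.roll(P,-2,0)-np.roll(P,2,0));N/=np.linalg.norm(N,axis=-1,keepdims=True)+1e-12
    N*=np.sign(N[...,2:])
    tilt=np.degrees(np.arccos(np.clip(N[...,2],-1,1)))
    m=(abs(tilt-30)<8)&(p[...,2]>.06)&(p[...,2]<.2)&(N[...,0]<0)
    m&=(p[...,0]>.35)&(p[...,0]<.9)&(abs(p[...,1])<.5)
    if m.sum()>20: print(n,m.sum(),np.median(p[m],0).round(3),np.median(N[m],0).round(3))
```

```text
a 244 180 [ 0.524 -0.249  0.179]
a 255 205 [ 0.53  -0.188  0.099]
a 318 258 [0.626 0.204 0.17 ]
a 285 250 [ 0.55  -0.012  0.002]
b 292 238 [ 0.51  -0.278  0.18 ]
b 286 262 [ 0.494 -0.274  0.096]
b 272 180 [0.563 0.121 0.109]
b 285 155 [0.62  0.161 0.174]
a 797 [0.558 0.156 0.112] [-0.474 -0.052  0.864]
b 1032 [ 0.528 -0.173  0.095] [-0.412 -0.068  0.871]
```

View pics/top.png

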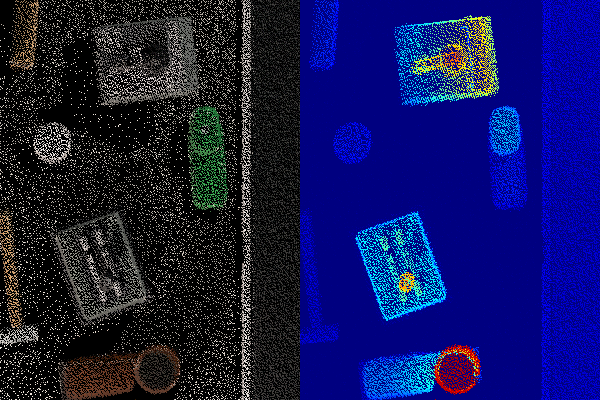

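Top map: gate box centre ≈(101,265), turned ~19°, knob ≈(106,283) at its low-y end; panel ≈(147,60), handle pointing to low x.

Run:
```python
from h import *
from scipy.optimize import least_squares
L=lambda f:dict(np.load('pics/'+f+'.npz'))
pa,pb=cloud(L('a')).reshape(-1,3),cloud(L('b')).reshape(-1,3)
P=np.vstack([pa,pb])
def ins(p,lo,hi): return p[np.all((p>lo)&(p<hi),1)]
for n,p in(('a',pa),('b',pb),('ab',P)):
    k=ins(p,[.46,-.33,.155],[.57,-.2,.188])
    r=least_squares(lambda c:np.hypot(k[:,0]-c[0],k[:,1]-c[1])-.0155,k[:,:2].mean(0),loss='soft_l1',f_scale=.002)
    t=ins(p,[.36,-.38,.093],[.65,-.08,.104])
    rect=cv2.minAreaRect((t[:,:2]*1000).astype(np.float32))
    print(n,len(k),'knob',r.x.round(4),k[:,2].max().round(3),'top rect',rect, 'centre med',np.median(t,0).round(3))
    q=ins(p,[.45,.06,.04],[.75,.33,.22])
    th0=np.radians(30)
    # plane fit n with fixed tilt: params yaw, d
    best=None
    for y in np.radians(np.arange(-15,20,.5)):
        nn=np.array([-np.sin(th0)*np.cos(y),-np.sin(th0)*np.sin(y),np.cos(th0)])
        h=q@nn; c,e=np.histogram(h,np.arange(h.min(),h.max(),.002)); i=c.argmax()
        if best is None or c[i]>best[0]: best=(c[i],y,e[i]+.001,nn)
    c,y,d,nn=best
    f=q[abs(q@nn-d)<.004]
    u,s,vt=np.linalg.svd(f-f.mean(0),full_matrices=False); n2=vt[2]*np.sign(vt[2][2])
    print(' plane',c,np.degrees(y),n2.round(3),'tilt',np.degrees(np.arccos(n2[2])).round(1),'yaw',np.degrees(np.arctan2(-n2[1],-n2[0])).round(1))
    yw=np.arctan2(-n2[1],-n2[0]); ya=np.array([-np.sin(yw),np.cos(yw),0]); xa=np.cross(ya,n2)
    uv=np.c_[f@xa,f@ya]*1000; rc=cv2.minAreaRect(uv.astype(np.float32))
    cen=(rc[0][0]*xa+rc[0][1]*ya)/1000+n2*np.median(f@n2)
    print(' rect',rc[1:],'cen',cen.round(4), 'pct',np.percentile(uv,[1,99],axis=0).round(0).tolist())
    # handle points: 45..60 mm out
    R3=np.array([xa,ya,n2]); l=(q-cen)@R3.T*1000
    g=l[(l[:,2]>48)&(l[:,2]<62)]
    if len(g)>5: print(' handle n',len(g),'z',np.percentile(l[:,2],99.5),cv2.minAreaRect(g[:,:2].astype(np.float32)))
    hs=l[(l[:,2]>14)&(l[:,2]<30)&(l[:,0]<-15)&(abs(l[:,1])<30)]
    if len(hs): print(' lip',len(hs),np.median(hs,0).round(1))
```

```text
a 66 knob [ 0.512  -0.2637] 0.188 top rect ((502.1134338378906, -229.69480895996094), (133.70152282714844, 182.9019775390625), 20.090656280517578) centre med [ 0.52  -0.212  0.099]
 plane 428 7.0 [-0.493 -0.052  0.868] tilt 29.7 yaw 6.0
 rect ((197.73118591308594, 149.87371826171875), 0.7070319652557373) cen [0.5825 0.1812 0.128 ] pct [[491.0, 47.0], [680.0, 193.0]]
 handle n 96 z 55.53778709397665 ((13.378440856933594, -2.3663902282714844), (105.24760437011719, 20.800146102905273), 5.831879615783691)
 lip 24 [-27.1   6.   21. ]
b 122 knob [ 0.5134 -0.2636] 0.188 top rect ((501.38275146484375, -235.46826171875), (131.32492065429688, 181.77178955078125), 19.130123138427734) centre med [ 0.49  -0.253  0.097]
 plane 318 5.5 [-0.497 -0.05   0.866] tilt 30.0 yaw 5.8
 rect ((198.85446166992188, 161.2967987060547), 0.47024840116500854) cen [0.5803 0.1733 0.1227] pct [[479.0, 40.0], [674.0, 188.0]]
 handle n 148 z 58.57618916437092 ((16.226852416992188, 1.0941810607910156), (103.83009338378906, 30.731149673461914), 6.11706018447876)
 lip 9 [-25.6  -7.7  21.9]
ab 188 knob [ 0.5128 -0.2636] 0.188 top rect ((502.75762939453125, -232.10128784179688), (136.1295928955078, 187.2327423095703), 19.130123138427734) centre med [ 0.499 -0.239  0.097]
 plane 642 6.5 [-0.496 -0.06   0.866] tilt 30.0 yaw 6.9
 rect ((162.821044921875, 204.75218200683594), 89.89354705810547) cen [0.582  0.1746 0.1264] pct [[484.0, 31.0], [680.0, 182.0]]
 handle n 228 z 56.29841481699731 ((14.655941009521484, 0.46356773376464844), (107.74231719970703, 28.88540267944336), 6.488358020782471)
 lip 33 [-25.3  10.6  22. ]
```

```bash
cat >> h.py <<'E'
def rot(o): return R.from_euler('xyz',o)
def rel(pos,Rt,p0=None,R0=None):
    o=robot.get_obs()
    if p0 is None: p0=np.array(o['tool_pos'])
    if R0 is None: R0=rot(o['ee_rot'])
    return np.degrees((R0.inv()*Rt).as_rotvec()).round(1).tolist()+(R0.inv().apply(np.array(pos)-p0)*1000).round(1).tolist()
def down(yaw): # tool z down, tool y at world heading yaw(deg)
    y=np.array([np.cos(np.radians(yaw)),np.sin(np.radians(yaw)),0]);z=np.array([0,0,-1.]);return R.from_matrix(np.c_[np.cross(y,z),y,z])
YW=np.radians(6); C=np.array([.581,.177,.125])
xa=np.array([np.cos(YW)*.866,np.sin(YW)*.866,.5]);ya=np.array([-np.sin(YW),np.cos(YW),0]);na=np.cross(xa,ya)
def panel(x,y,z): return C+(x*xa+y*ya+z*na)/1000
def face(a): # tool z into face, tool y at angle a(deg) from panel y about panel z
    c,s=np.cos(np.radians(a)),np.sin(np.radians(a));y=c*ya-s*xa;z=-na;return R.from_matrix(np.c_[np.cross(y,z),y,z])
E
python3 - <<'E'
from h import *
o=robot.get_obs();print({k:np.round(v,3).tolist() for k,v in o.items()})
print(rot(o['ee_rot']).as_matrix().round(3))
for y in(19.5,199.5,109.5,-70.5):print(y,rel([.513,-.264,.26],down(y)))
E
```

```text
{'time': 0.1, 'joint_positions': [-1.288, 0.088, 1.372, -0.0, 1.684, -0.103], 'qvel': [0.002, -0.002, -0.004, -0.001, -0.001, -0.002], 'joint_torque': [0.002, -34.125, -30.33, 0.072, 0.03, -0.0], 'tool_pos': [0.207, -0.509, 0.204], 'ee_rot': [-3.14, -0.0, 0.386], 'wrist_force': [-0.47, -0.231, -0.048], 'wrist_torque': [0.01, -0.012, 0.028], 'finger_force': 0.0, 'width': 0.094}
[[ 0.927  0.376 -0.001]
 [ 0.376 -0.927  0.002]
 [ 0.    -0.002 -1.   ]]
19.5 [-0.1, -0.1, -87.4, 375.9, -112.0, -55.3]
199.5 [-0.1, 0.1, 92.6, 375.9, -112.0, -55.3]
109.5 [0.0, -0.2, -177.4, 375.9, -112.0, -55.3]
-70.5 [-0.1, -0.0, 2.6, 375.9, -112.0, -55.3]
```

Request:
arm_command(targets=[0,0,0,0,0,-60,-1,0,0,0,0,0,-60,-1,0,0,2.6,376,-112,-60,-1,0,0,2.6,376,-112,-60,-1,0,0,2.6,376,-112,-60,-1,0,0,2.6,376,-112,-60,-1,0,0,2.6,376,-112,-60,-1,0,0,2.6,376,-112,-60,-1,0,0,2.6,376,-112,-60,-1,0,0,2.6,376,-112,-60,-1,0,0,2.6,376,-112,-60,-1,0,0,2.6,376,-112,-60,-1,0,0,2.6,376,-112,-60,-1,0,0,2.6,376,-112,-60,-1])

```text
time: 1.5
tool_pos: [0.5123, -0.2656, 0.2657]
ee_rot: [3.141, -0.0, 0.338]
wrist_force: [0.7, -0.2, -0.8]
width: 0.0938
finger_force: 0.0
```

Run:
```python
from h import *
o=robot.get_obs();s=snap('wrist','w1');print(o['time'],o['tool_pos'],o['joint_positions'])
T=s['T_tool_cam'];print(T.round(3).tolist(),s['fx'])
# predicted knob pixel
def proj(p):
    q=rot(o['ee_rot']).inv().apply(np.array(p)-o['tool_pos']);c=np.linalg.inv(T)@np.r_[q,1];th=np.arctan2(np.hypot(c[0],c[1]),c[2]);ph=np.arctan2(c[1],c[0])
    return s['cx']+s['fx']*th*np.cos(ph),s['cy']+s['fy']*th*np.sin(ph)
print(proj([.5128,-.2636,.192]),proj([.5128+.0155,-.2636,.192]))
print(rel([.513,-.264,.152],down(-70.5)))
```

```text
1.5 [ 0.51229435 -0.26555464  0.26574182] [-5.76230041e-01  1.44374240e-01  1.18944885e+00 -4.15133946e-04
  1.80722575e+00  6.56284228e-01]
[[-0.001, -0.957, -0.29, 0.086], [1.0, -0.0, -0.0, -0.0], [0.0, -0.29, 0.957, -0.18], [0.0, 0.0, 0.0, 1.0]] 325.19226210127806
(np.float64(276.2732941762464), np.float64(218.04035536910916)) (np.float64(282.5919464414863), np.float64(200.8967804974125))
[0.0, -0.0, -0.1, 1.1, -1.3, 113.8]
```

View pics/w1.png

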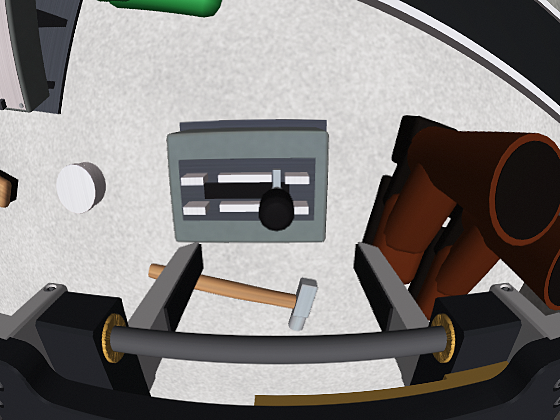

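Knob at ≈(276,210), as predicted (276,218); the box is square to the image, so yaw is right. Descend and grip.

Request:
arm_command(targets=[0,0,0,1,-1,40,-1,0,0,0,2,-1,80,-1,0,0,0,2,-1,113,-1,0,0,0,2,-1,113,-1,0,0,0,2,-1,113,1,0,0,0,2,-1,113,1,0,0,0,2,-1,113,1,0,0,0,2,-1,113,1,0,0,0,2,-1,113,1,0,0,0,2,-1,113,1,0,0,0,2,-1,113,1,0,0,0,2,-1,113,1])

```text
time: 2.75
tool_pos: [0.5147, -0.2627, 0.1524]
ee_rot: [-3.142, 0.0, 0.34]
wrist_force: [0.0, -0.2, -0.4]
width: 0.0337
finger_force: 0.0
```

Request:
arm_command(targets=[0,0,0,0,0,0,1,0,0,0,0,0,0,1,0,0,0,0,0,0,1,0,0,0,0,0,-8,1,0,0,0,0,0,-16,1,0,0,0,0,0,-24,1,0,0,0,0,0,-24,1])

```text
time: 3.45
tool_pos: [0.5149, -0.2629, 0.1783]
ee_rot: [3.14, -0.001, 0.34]
wrist_force: [-0.8, 0.1, -1.8]
width: 0.0303
finger_force: 30.0
```

Request:
arm_command(targets=[0,0,0,0,-12,0,1,0,0,0,0,-26,0,1,0,0,0,0,-40,0,1,0,0,0,0,-52,0,1,0,0,0,0,-62,0,1,0,0,0,0,-68,0,1,0,0,0,0,-71,0,1,0,0,0,0,-71,0,1,0,0,0,0,-71,0,1])

```text
time: 4.35
tool_pos: [0.4916, -0.1976, 0.1772]
ee_rot: [3.137, -0.001, 0.34]
wrist_force: [1.3, -4.3, -1.9]
width: 0.0304
finger_force: 30.0
```

Request:
arm_command(targets=[0,0,0,0,0,8,1,0,0,0,0,0,16,1,0,0,0,0,0,24,1,0,0,0,0,0,26,1,0,0,0,0,0,26,1,0,0,0,0,0,26,1])

```text
time: 4.95
tool_pos: [0.4918, -0.1976, 0.1523]
ee_rot: [3.136, -0.002, 0.34]
wrist_force: [0.0, -5.3, 4.6]
width: 0.03
finger_force: 30.0
```

Request:
arm_command(targets=[0,0,0,0,1,0,-1,0,0,0,0,1,0,-1,0,0,0,0,1,0,-1,0,0,0,0,1,0,-1,0,0,0,0,1,0,-1,0,0,0,0,1,0,-1,0,0,0,0,1,0,-1,0,0,0,0,1,-50,-1,0,0,0,0,1,-100,-1,0,0,0,0,1,-140,-1,0,0,0,0,1,-140,-1,0,0,0,0,1,-140,-1])

```text
time: 6.15
tool_pos: [0.4918, -0.1969, 0.2917]
ee_rot: [3.139, -0.002, 0.34]
wrist_force: [-0.0, 0.3, -0.6]
width: 0.0941
finger_force: 0.0
```

Run:
```python
from h import *
o=robot.get_obs();snap('wrist','w2');s=snap('side','b2');print(o['time'],o['width'],o['tool_pos'])
p=cloud(s).reshape(-1,3);k=p[np.all((p>[.44,-.26,.15])&(p<[.55,-.13,.197]),1)]
print(len(k),k.mean(0),k.max(0))
# pre-grasp: 130 out, handle 6deg
tp=panel(40,0,130);Rt=face(186);print(tp,rel(tp,Rt))
```

```text
6.15 0.09412920096807169 [ 0.49177983 -0.19691628  0.29170448]
161 [ 0.48809507 -0.20833256  0.17561406] [ 0.50423013 -0.19071011  0.19390199]
[0.55080632 0.17382652 0.25758   ] [-5.2, 29.7, 7.3, 180.2, -328.9, 31.4]
```

View pics/w2.png

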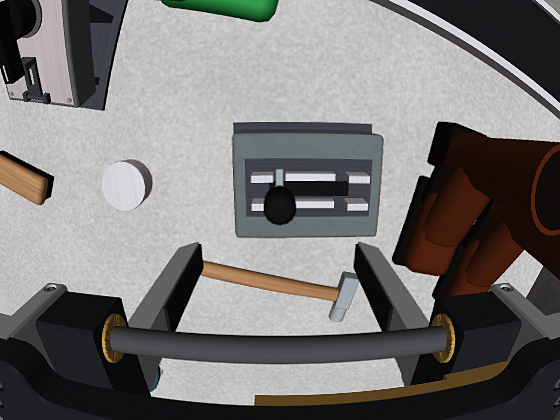

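Lever knob now at (279,205), at the left end of the slot in the other notch, at its low height (top 0.194 m). On to the panel.

Request:
arm_command(targets=[-5.2,29.7,7.3,180,-329,31,-1,-5.2,29.7,7.3,180,-329,31,-1,-5.2,29.7,7.3,180,-329,31,-1,-5.2,29.7,7.3,180,-329,31,-1,-5.2,29.7,7.3,180,-329,31,-1,-5.2,29.7,7.3,180,-329,31,-1,-5.2,29.7,7.3,180,-329,31,-1,-5.2,29.7,7.3,180,-329,31,-1,-5.2,29.7,7.3,180,-329,31,-1,-5.2,29.7,7.3,180,-329,31,-1,-5.2,29.7,7.3,180,-329,31,-1,-5.2,29.7,7.3,180,-329,31,-1])

```text
time: 7.45
tool_pos: [0.5512, 0.1719, 0.2592]
ee_rot: [3.079, -0.522, 0.225]
wrist_force: [0.1, -1.1, 0.3]
width: 0.0937
finger_force: 0.0
```

```bash
cat >> h.py <<'E'
def proj(s,o,p):
    q=rot(o['ee_rot']).inv().apply(np.array(p)-o['tool_pos']);c=np.linalg.inv(s['T_tool_cam'])@np.r_[q,1];th=np.arctan2(np.hypot(c[0],c[1]),c[2]);ph=np.arctan2(c[1],c[0])
    return int(s['cx']+s['fx']*th*np.cos(ph)),int(s['cy']+s['fy']*th*np.sin(ph))
E
python3 - <<'E'
from h import *
o=robot.get_obs();s=snap('wrist','w3');print(o['time'],o['tool_pos'],o['joint_positions'].round(2))
im=cv2.imread('pics/w3.png')
for i,j in((100,75),(100,-75),(-100,75),(-100,-75)): cv2.circle(im,proj(s,o,panel(i,j,0)),3,(0,0,255),1)
for q in((40,0,56),(-35,0,56)): 
    cv2.circle(im,proj(s,o,panel(*q)),3,(0,255,0),1); print(proj(s,o,panel(*q)))
cv2.imwrite('pics/w3m.png',im)
print(rel(panel(40,0,36),face(186)))
E
```

```text
7.45 [0.55121006 0.17186054 0.25923847] [ 0.25 -0.24  1.66 -0.08  1.2   1.62]
(275, 220)
(267, 296)
[0.2, -0.1, -0.1, -1.2, -2.3, 95.5]
```

View pics/w3m.png

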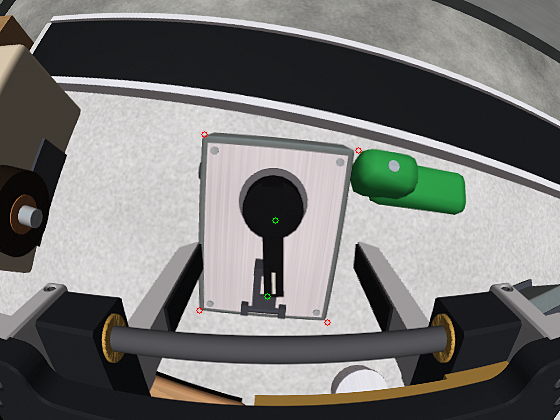

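The overlay agrees with the panel corners; bar runs (273,220) to (277,297), i.e. handle about +6°. Descend and pinch at the axis.

Request:
arm_command(targets=[0,0,0,-1,-2,40,-1,0,0,0,-1,-2,75,-1,0,0,0,-1,-2,94,-1,0,0,0,-1,-2,94,-1,0,0,0,-1,-2,94,1,0,0,0,-1,-2,94,1,0,0,0,-1,-2,94,1,0,0,0,-1,-2,94,1,0,0,0,-1,-2,94,1,0,0,0,-1,-2,94,1,0,0,0,-1,-2,94,1,0,0,0,-1,-2,94,1,0,0,0,-1,-2,94,1,0,0,0,-1,-2,94,1,0,0,0,-1,-2,94,1,0,0,0,-1,-2,94,1,0,0,0,-1,-2,94,1])

```text
time: 9.2
tool_pos: [0.5967, 0.181, 0.1774]
ee_rot: [3.081, -0.522, 0.227]
wrist_force: [-0.3, 4.6, -1.2]
width: 0.0177
finger_force: 30.0
```

Run:
```python
from h import *
o=robot.get_obs();d=o['tool_pos']-C;print((np.array([xa,ya,na])@d*1000).round(1),o['wrist_torque'],rel(panel(40,0,37),face(276+11)))
```

```text
[40.   2.4 37.4] [0.8196881  0.3901334  0.58960278] [0.1, -0.1, -100.9, -0.3, 2.4, 0.4]
```

Request:
arm_command(targets=[0,0,-7,0,0,0,1,0,0,-14,0,0,0,1,0,0,-21,0,0,0,1,0,0,-28,0,0,0,1,0,0,-35,0,0,0,1,0,0,-42,0,0,0,1,0,0,-49,0,0,0,1,0,0,-56,0,0,0,1,0,0,-63,0,0,0,1,0,0,-70,0,0,0,1,0,0,-76,0,0,0,1,0,0,-80,0,0,0,1,0,0,-84,0,0,0,1,0,0,-84,0,0,0,1])

```text
time: 10.6
tool_pos: [0.596, 0.1816, 0.177]
ee_rot: [2.617, -0.001, 1.677]
wrist_force: [-3.5, 6.5, -0.6]
width: 0.018
finger_force: 30.0
```

Run:
```python
from h import *
o=robot.get_obs();d=o['tool_pos']-C;M=np.array([xa,ya,na]);print((M@d*1000).round(1),M@o['wrist_torque'],M@o['wrist_force'],rel(panel(40,2.5,37),face(276)))
```

```text
[39.3  3.  37.3] [1.38990437 0.39101641 0.07654034] [-2.73783981  6.78477177  0.85733863] [0.0, -0.1, -5.9, -0.5, 0.7, 0.3]
```

Request:
arm_command(targets=[0,0,-4,0,0,0,1,0,0,-8,0,0,0,1,0,0,-11,0,0,0,1,0,0,-13,0,0,0,1,0,0,-13,0,0,0,1])

```text
time: 11.1
tool_pos: [0.5961, 0.1802, 0.1771]
ee_rot: [2.629, 0.112, 1.871]
wrist_force: [-4.4, 3.2, 1.1]
width: 0.0204
finger_force: 35.7
```

Run:
```python
from h import *
o=robot.get_obs();d=o['tool_pos']-C;M=np.array([xa,ya,na]);print((M@d*1000).round(1),M@o['wrist_torque'],M@o['wrist_force'],rel(panel(40,2.5,37),face(270)))
```

```text
[39.4  1.6 37.4] [ 0.63970545  0.68932009 -1.08880173] [-2.92953181  3.67686184  2.93578947] [0.0, 0.0, 12.9, 0.8, 0.8, 0.4]
```

Request:
arm_command(targets=[0,0,0,0,0,0,-1,0,0,0,0,0,0,-1,0,0,0,0,0,0,-1,0,0,0,0,0,0,-1,0,0,0,0,0,0,-1,0,0,0,0,0,0,-1,0,0,0,0,0,0,-1,0,0,0,0,0,-40,-1,0,0,0,0,0,-80,-1,0,0,0,0,0,-110,-1,0,0,0,0,0,-110,-1])

```text
time: 12.2
tool_pos: [0.5431, 0.1751, 0.2799]
ee_rot: [2.616, 0.116, 1.872]
wrist_force: [0.5, 0.6, 0.3]
width: 0.094
finger_force: 0.0
```

Run:
```python
from h import *
o=robot.get_obs();s=snap('wrist','w4');print(o['time'],o['joint_positions'].round(2))
im=cv2.imread('pics/w4.png')
for q in((40,2.5,56),(40,-72.5,56),(-26,0,26),(-85,0,5.5)): 
    cv2.circle(im,proj(s,o,panel(*q)),2,(0,255,0),1); print(q,proj(s,o,panel(*q)))
cv2.imwrite('pics/w4m.png',im)
a=snap('scene','a4');M=np.array([xa,ya,na])
for n in('a4',):
    l=(cloud(a).reshape(-1,3)-C)@M.T*1000
    g=l[(l[:,2]>46)&(l[:,2]<62)&(abs(l[:,0])<105)&(abs(l[:,1])<100)]
    print(len(g),cv2.minAreaRect(g[:,:2].astype(np.float32)),np.median(g,0))
    e=g[g[:,1]<-25];print(len(e),np.polyfit(e[:,1],e[:,0],1))
    h=l[(l[:,2]>12)&(l[:,2]<30)&(l[:,0]<-10)&(l[:,0]>-50)&(abs(l[:,1])<30)];print('lip',len(h),h.min(0),h.max(0))
```

```text
12.2 [ 0.26 -0.26  1.65 -0.08  1.23 -0.06]
(40, 2.5, 56) (270, 208)
(40, -72.5, 56) (253, 280)
(-26, 0, 26) (204, 187)
(-85, 0, 5.5) (155, 171)
177 ((40.296607971191406, -20.295700073242188), (24.322952270507812, 104.54727935791016), 0.8383601903915405) [ 46.80118464 -16.42132907  54.04954345]
73 [3.74972040e-03 4.53899211e+01]
lip 17 [-30.5944258    8.2803768   12.34974115] [-17.92908487  16.55717767  26.82252328]
```

View pics/w4m.png

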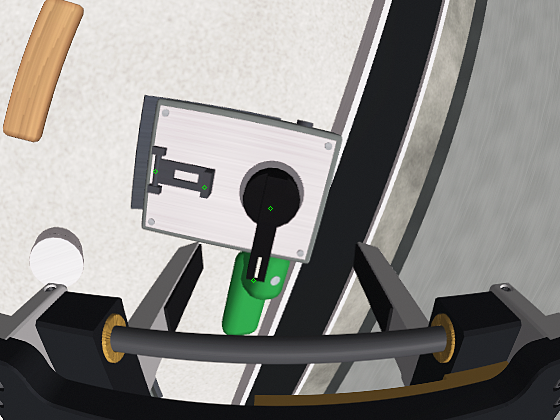

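Picture: the handle lies from (270,195) to (256,280), square to the panel (depth fit 0°), so off; the hasp is shut with its lip ≈(209,183). Next: pinch the lip across its width and swing it.

```bash
cat >> h.py <<'E'
C=C+.0027*ya
E
python3 - <<'E'
from h import *
print(rel(panel(-26,0,90),face(180)))
E
```

```text
[0.2, -0.1, 103.1, 16.2, -64.5, 57.5]
```

Request:
arm_command(targets=[0,0,51,10,-30,20,-1,0,0,103,16,-64,20,-1,0,0,103,16,-64,20,-1,0,0,103,16,-64,20,-1,0,0,103,16,-64,20,-1,0,0,103,16,-64,20,-1,0,0,103,16,-64,20,-1,0,0,103,16,-64,20,-1,0,0,103,16,-64,20,-1,0,0,103,16,-64,20,-1,0,0,103,16,-64,20,-1,0,0,103,16,-64,20,-1,0,0,103,16,-64,57,-1,0,0,103,16,-64,57,-1,0,0,103,16,-64,57,-1])

```text
time: 13.8
tool_pos: [0.5124, 0.172, 0.1866]
ee_rot: [3.138, -0.52, 0.106]
wrist_force: [0.6, 0.2, 0.2]
width: 0.0942
finger_force: 0.0
```

Run:
```python
from h import *
o=robot.get_obs();s=snap('wrist','w5');M=np.array([xa,ya,na]);print(o['time'],M@(o['tool_pos']-C)*1000)
im=cv2.imread('pics/w5.png')
for q in((-26,-13,26),(-26,13,26),(-85,0,5.5)): 
    cv2.circle(im,proj(s,o,panel(*q)),2,(0,255,0),1); print(q,proj(s,o,panel(*q)))
cv2.imwrite('pics/w5m.png',cv2.resize(im[150:360,140:420],None,fx=2,fy=2))
print(rel(panel(-26,0,9),face(180)))
```

```text
13.8 [-28.69177813  -0.52516197  87.70221709]
(-26, -13, 26) (294, 220)
(-26, 13, 26) (261, 220)
(-85, 0, 5.5) (277, 274)
[0.1, 0.0, 0.1, 1.1, -0.5, 80.1]
```

View pics/w5m.png

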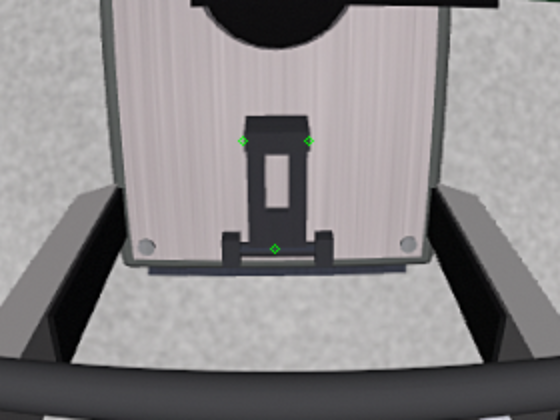

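Lip at crop (277,127), hinge (275,248) as predicted; lip about 2–4 mm further up the slope than predicted. Descend with +3 mm and pinch.

Request:
arm_command(targets=[0,0,0,2,-0.5,40,-1,0,0,0,3,-0.5,65,-1,0,0,0,3,-0.5,79,-1,0,0,0,3,-0.5,79,-1,0,0,0,3,-0.5,79,1,0,0,0,3,-0.5,79,1,0,0,0,3,-0.5,79,1,0,0,0,3,-0.5,79,1,0,0,0,3,-0.5,79,1,0,0,0,3,-0.5,79,1,0,0,0,3,-0.5,79,1,0,0,0,3,-0.5,79,1,0,0,0,3,-0.5,79,1,0,0,0,3,-0.5,79,1,0,0,0,3,-0.5,79,1,0,0,0,3,-0.5,79,1])

```text
time: 15.45
tool_pos: [0.5557, 0.1765, 0.1234]
ee_rot: [3.138, -0.526, 0.106]
wrist_force: [-0.1, -5.4, 0.6]
width: 0.0253
finger_force: 30.0
```

Run:
```python
from h import *
o=robot.get_obs();M=np.array([xa,ya,na]);print(o['time'],M@(o['tool_pos']-C)*1000,M@o['wrist_force'])
# arc shifts in tool axes (x=panel x, z=-panel n)
r=np.array([59,12])
for t in np.arange(.1,1.65,.1):
    c,s=np.cos(t),np.sin(t);d=np.array([c*59-s*12-59,s*59+c*12-12]);print(round(t,2),d[0].round(0),-d[1].round(0),end=' | ')
```

```text
15.45 [-22.67487849  -0.52909641  11.22847718] [-0.27753838 -5.36654918  0.86454912]
0.1 -1.0 -6.0 | 0.2 -4.0 -11.0 | 0.3 -6.0 -17.0 | 0.4 -9.0 -22.0 | 0.5 -13.0 -27.0 | 0.6 -17.0 -31.0 | 0.7 -22.0 -35.0 | 0.8 -27.0 -39.0 | 0.9 -32.0 -42.0 | 1.0 -37.0 -44.0 | 1.1 -43.0 -46.0 | 1.2 -49.0 -47.0 | 1.3 -55.0 -48.0 | 1.4 -61.0 -48.0 | 1.5 -67.0 -48.0 | 1.6 -73.0 -47.0 |
```

Gripped at 25 mm (lip is 26 wide). Swing, first half.

Request:
arm_command(targets=[0,0,0,-1,0,-6,1,0,0,0,-4,0,-11,1,0,0,0,-6,0,-17,1,0,0,0,-9,0,-22,1,0,0,0,-13,0,-27,1,0,0,0,-17,0,-31,1,0,0,0,-22,0,-35,1,0,0,0,-27,0,-39,1,0,0,0,-27,0,-39,1])

```text
time: 16.35
tool_pos: [0.5128, 0.1717, 0.1436]
ee_rot: [3.137, -0.527, 0.107]
wrist_force: [2.2, -5.3, -1.2]
width: 0.0257
finger_force: 30.0
```

Request:
arm_command(targets=[0,0,0,-5,0,-3,1,0,0,0,-10,0,-5,1,0,0,0,-16,0,-7,1,0,0,0,-22,0,-8,1,0,0,0,-28,0,-9,1,0,0,0,-34,0,-9,1,0,0,0,-40,0,-9,1,0,0,0,-43,0,-9,1,0,0,0,-43,0,-9,1])

```text
time: 17.25
tool_pos: [0.4736, 0.1674, 0.1335]
ee_rot: [3.136, -0.534, 0.107]
wrist_force: [-0.7, -7.8, 7.6]
width: 0.0253
finger_force: 30.0
```

Request:
arm_command(targets=[0,0,0,-3,0,0.5,1,0,0,0,-6,0,1,1,0,0,0,-8,0,1,1,0,0,0,-8,0,1,1])

```text
time: 17.65
tool_pos: [0.4672, 0.1666, 0.1287]
ee_rot: [3.136, -0.533, 0.107]
wrist_force: [-2.0, -8.9, 6.8]
width: 0.0255
finger_force: 30.0
```

Run:
```python
from h import *
o=robot.get_obs();M=np.array([xa,ya,na]);print(o['time'],M@(o['tool_pos']-C)*1000,M@o['wrist_force'])
```

```text
17.65 [-97.13672826  -1.10382606  60.3321109 ] [ 0.91206347 -8.67240749  7.33806603]
```

Request:
arm_command(targets=[0,0,0,-3,0,0,1,0,0,0,-6,0,0,1,0,0,0,-8,0,0,1,0,0,0,-8,0,0,1])

```text
time: 18.05
tool_pos: [0.4638, 0.1662, 0.1262]
ee_rot: [3.136, -0.542, 0.107]
wrist_force: [16.6, -6.4, -1.7]
width: 0.0256
finger_force: 30.0
```

Run:
```python
from h import *
o=robot.get_obs();M=np.array([xa,ya,na]);print(o['time'],M@(o['tool_pos']-C)*1000,M@o['wrist_force'])
for n in('side','scene'):
    s=snap(n,n+'6');l=(cloud(s).reshape(-1,3)-C)@M.T*1000
    g=(abs(l[:,0]+90)<30)&(abs(l[:,1])<16)&(l[:,2]>5)&(l[:,2]<50);print(n,g.sum(),l[g][::max(1,g.sum()//12)].round(0).tolist())
```

```text
18.05 [-101.37446491   -1.16343504   59.86153423] [12.84432292 -8.07450941 -9.33743924]
side 19 [[-84.0, -12.0, 48.0], [-86.0, -12.0, 45.0], [-84.0, -12.0, 43.0], [-86.0, -16.0, 42.0], [-83.0, -15.0, 39.0], [-83.0, -13.0, 32.0], [-88.0, -9.0, 28.0], [-85.0, -13.0, 29.0], [-83.0, 12.0, 7.0], [-94.0, 16.0, 9.0], [-87.0, -16.0, 27.0], [-84.0, -15.0, 24.0], [-86.0, -10.0, 17.0], [-84.0, -10.0, 14.0], [-89.0, -7.0, 12.0], [-86.0, -14.0, 14.0], [-83.0, -7.0, 6.0], [-88.0, -14.0, 10.0], [-92.0, -16.0, 5.0]]
scene 93 [[-83.0, -14.0, 49.0], [-81.0, -10.0, 41.0], [-81.0, 7.0, 45.0], [-81.0, 8.0, 42.0], [-85.0, 11.0, 40.0], [-84.0, -8.0, 23.0], [-81.0, -9.0, 20.0], [-84.0, 12.0, 29.0], [-83.0, 7.0, 24.0], [-82.0, 2.0, 18.0], [-85.0, -7.0, 9.0], [-81.0, -5.0, 7.0], [-82.0, -1.0, 6.0], [-86.0, 12.0, 8.0]]
```

Force rise of 13 N: stop reached, tongue is square to the face. Release and back off.

Request:
arm_command(targets=[0,0,0,0,0,0,-1,0,0,0,0,0,0,-1,0,0,0,0,0,0,-1,0,0,0,0,0,0,-1,0,0,0,0,0,0,-1,0,0,0,0,0,0,-1,0,0,0,0,0,0,-1,0,0,0,0,0,-40,-1,0,0,0,0,0,-80,-1,0,0,0,0,0,-120,-1,0,0,0,0,0,-120,-1,0,0,0,0,0,-120,-1])

```text
time: 19.35
tool_pos: [0.3984, 0.1612, 0.2259]
ee_rot: [3.14, -0.528, 0.106]
wrist_force: [0.8, -0.5, -0.3]
width: 0.0941
finger_force: 0.0
```

Run:
```python
from h import *
o=robot.get_obs();M=np.array([xa,ya,na]);print(o['time'],M@(o['tool_pos']-C)*1000,o['wrist_force'])
s=snap('scene','c7')
cv2.imwrite('pics/c7m.png',cv2.resize(s['color'][150:330,170:410,::-1],(800,600)))
l=(cloud(s).reshape(-1,3)-C)@M.T*1000
g=l[(abs(l[:,0]+83)<8)&(abs(l[:,1])<13)&(l[:,2]>8)&(l[:,2]<70)];p=np.polyfit(g[:,2],g[:,0],1);print(len(g),p,'angle',np.pi/2+np.arctan(p[0]))
h=l[(l[:,2]>46)&(l[:,2]<62)&(abs(l[:,0]-40)<20)&(l[:,1]<-25)&(l[:,1]>-75)];print(len(h),np.polyfit(h[:,1],h[:,0],1))
```

```text
19.35 [-108.23779408    0.65695538  179.0089612 ] [ 0.81935217 -0.47076556 -0.30571805]
126 [ 4.48493347e-02 -8.32119870e+01] angle 1.615615626853124
75 [-0.04886888 42.75085463]
```

View pics/c7m.png

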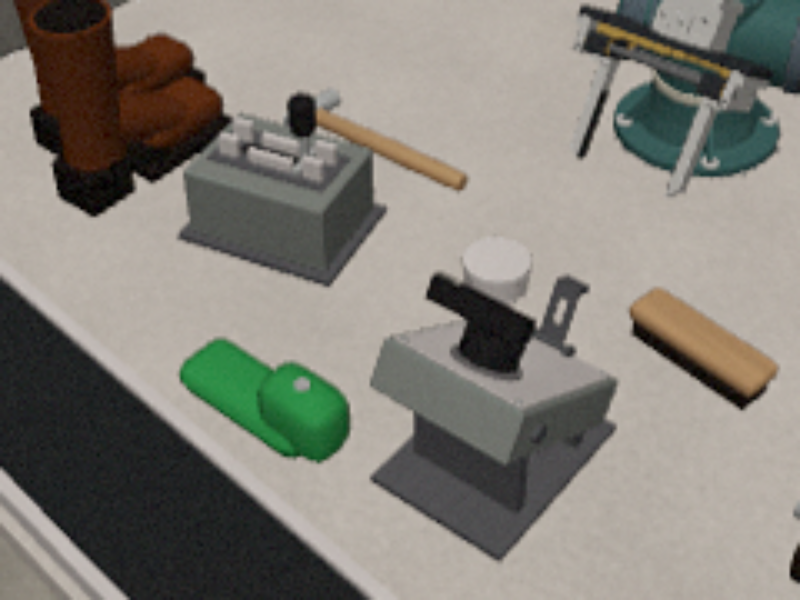

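The picture shows the lever in the far notch (300,115), the handle across the panel (480,310), and the hasp standing square out (562,315). The bystanders are undisturbed and the gripper is clear.

```bash
python3 -c "
from bench import robot
print(robot.close_job())"
```

```text
the job is handed in; nothing more can be done
None
```

The job is handed in at 19 s on the robot's clock: lever let down in the neutral notch, isolator turned to its off stop, then hasp swung out to its stop, with the other items undisturbed in the last camera view.

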